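# Put the gouge away in the carver's tool case

### The job

Open the black tool case, pushing its lid up past its balance point so that it stands open by itself against its stop, and let it stand. Then take the gouge (the tool with the narrow hollow blade) from the bench rest and press its handle down into the clip in the case, its middle between the two forks and the blade pointing away from the robot, until it lies fully home and the sprung jaw has closed over it. Let go, leave the lid standing open, and leave the chisel, the mallet and the oilstone where they are.

Things in the scene. Friction and masses are not known exactly. Their poses are not given: they have to be found in the camera images.
- case: Black hard tool case with aluminium edging, fixed to the bench: body 146 mm deep (x), 340 wide (y), 75 high, walls 6. Origin: centre of its underside; its front (finger tab, two undone latches) is its -x side and faces the robot's left, +y points away from the robot, z up. The clip stands inside on a plate, top 9 mm above the bench. Also inside: a 36 mm blade rest block, a 26 mm stone tray.
- lid (a joint): Lid angle about its hinge, rad: 0 shut, 1.75 open against its stop. About 0.65 kg, smooth (friction about 0.25), hinge nearly free. Below about 1.38 it falls shut, beyond it falls open. Lifting at the tab takes about 3 to 5 N upward at first, less as it rises.
- lid_hinge (a point): Point on the lid's hinge axis at the middle of its width: 75 mm above the bench, 73 mm behind the case's centre; the axis runs along the case's y. The open lid stands up here, leaning back 10 degrees, 56 mm behind the seated handle: a wide gripper over the clip must lean its top some 20 to 25 degrees towards the case's front to clear it.
- lid_tab (a point): Middle of the front lower edge of the lid's steel finger tab: 80 mm wide, 5 thick, jutting 20 mm from the middle of the lid's front, underside level with the case rim (75 mm above the bench when shut), free space beneath. 166 mm from the hinge axis; moves with the lid. Lid shell 23 mm high (8 mm top, 15 mm skirt).
- jaw (a joint): Sprung jaw angle, rad: 0 closed. A 6 mm shaft along the case's y, 17 mm behind and 38 mm below the seated handle's axis, carries a prong behind each fork with a round nose (10 mm thick, centre 12 mm behind and 14 above that axis). The handle pressed down drives it back 0.05 to 0.1; it snaps back under 0.02 once the handle is home. Pressing through takes about 8 to 15 N.
- clip_seat (a point): Where the middle of the handle's axis belongs, home in the clip: 56 mm above the bench; the handle lies along the case's y. Axes as the case's. Two steel forks, 10 mm thick, at 42 mm to either side along y; between them free room for fingers down to the plate. Case rear wall inside 50 mm behind it, front wall outside 90 mm in front of it.
- fork_tine (a point): Top of the straight part of the front tine of the fork farther from the robot, on its inner face: 12.5 mm in front of and 6 mm above the seated handle's axis, 42 mm along the case's +y. Above it a lip flares forward up to about 18 mm above that axis. Both forks are alike: front tine, saddle 12 mm under the axis, jaw prong behind.
- gouge: Carving gouge: round wooden handle 24 mm across, 136 long; brass ferrule 21 across, 12 long; 7 mm shank (32 long); narrow hollow blade 13 wide, 60 long. About 100 g. Origin on the axis at the handle's middle, blade to its +y, hollow side +z; centre of mass about 35 to 45 mm from the origin towards the blade. Lies level in one slot of the rest, axis 53 mm above the bench.
- chisel: Bystander: flat chisel, same handle and ferrule as the gouge but a broad flat flared blade 28 mm wide; lies in the other slot of the rest. Origin on the axis at the handle's middle, blade to its +y.
- tool_rest: Light wooden rest fixed to the bench: base 170 (x) x 130 (y) x 10 mm; two cross rails 12 mm thick, 108 mm apart along y, each with two slots 29 mm wide, 8 deep (floors 41 mm, rail tops 49 mm above the bench), 75 mm apart along x. Tools lie along its y, the handle's middle free between the rails. Origin: centre of its underside.
- mallet: Bystander: round dark wooden carver's mallet standing on its head, handle up, 94 mm across, 225 mm high. Origin under its centre.
- oilstone: Bystander: sharpening stone in a dark wooden holder, 60 x 190 mm, 32 mm high. Origin under its centre.
- gouge_tip (a point): Middle of the gouge blade's cutting edge, on the tool's axis, 170 mm from the middle of the handle.
Things that resemble listed ones, but are neither listed nor needed, are in the scene too. Leave any green look-alike of the gouge alone.

How it is judged:
By the outcome, as a careful person would: the job done as asked, in the order asked, and still so for the second after the job is handed in, with the robot touching nothing.
It also fails if it takes over 61 s, if anything falls off the work surface, if the arm or the gripper's body presses on something with over 40 N, if the wrist force passes 120 N, or if a joint passes its speed limit or range.

### The arm

A 7-joint arm with a two-finger parallel gripper is mounted at the origin on the work surface. World frame = base frame: x ahead of the robot, y to its left, z up, the work surface at z = 0. Lengths are in mm, angles in rad, forces in N, time in s.
With the tool pointing down it reaches from about 425 to 825 mm from the base axis. Payload 3.6 kg.
Tool frame: the origin (TCP) lies midway between the tips of the shut fingers; the grasp point (between the pads) lies 19 mm behind it; z points along the fingers, y is the line along which they close (so a half turn about z gives the same grasp; the last joint's range is limited). The gripper opens to 93 mm and grips with 3 to 60 N. Pads are 15 mm wide; open, the fingers measure 128 mm over their backs; the gripper's body (75 mm by 188 mm) begins 65 mm behind the grasp point.
Start: joints at [1.29, 0.615, -0.013, 1.423, 0.008, 1.103, -0.04], TCP at [163.847, -628.98, 218.64] pointing down, gripper open.
Joint ranges: [-3.12, 3.12], [-0.3, 2.06], [-1.34, 1.32], [0.26, 2.42], [-1.36, 4.5], [0.01, 1.98], [-2.84, 2.84]. Speed limits (rad/s): [2.79, 2.79, 3.14, 3.14, 3.14, 3.14, 3.14].

### API

Orientations are given as a unit quaternion [x, y, z, w].
In Python, from plant import * gives the robot as it stands.
- The arm moves only by the tool arm_command, never from a script. Its argument "plan" is a list of rows, each a list of 7 numbers: the shift along the tool's x, y, z in m, then the turn, a rotation vector about the tool's x, y, z in rad, then the opening in per cent of the stroke, from 0 (shut) to 100 (fully open). A call has 1 to 10 rows; each row is the pose to reach, as a shift and turn from the pose commanded when the call began, along the tool's axes at that moment; what a row does not reach only later rows make up. A row lasts 1/12 s, in which the tool goes at most 41.7 mm and 7.16 degrees, less where a joint would pass 70% of its speed; a pose out of reach is approached as far as the arm can. A call with a gripper value outside its range is refused whole. The fingers move at their own pace and stop on an object; "force" is the grip in N (left out, the last holds). Time passes only in rows, so rows that repeat a pose let the fingers close. It gives the time, the measured TCP pose, the force, the opening and the grip force at its end, in the units of the state.
- get_obs(): the state, without advancing time (a new reading comes with each control period).
- capture(name): name is "scene" or "top" or "wrist"; returns the picture (480x640x3 uint8, red, green, blue); there is no depth.
- camera_model(name): a dict with "fx", "fy", "cx", "cy" (pixels), "view" (4x4, takes a point from world to camera coordinates). Camera axes: x right, y down, z forward; pixel columns grow to the right and rows downward; lengths in mm; the calibration is good to about 2 mm. A picture is of the moment at which its call begins: read the wrist's pose just before it. camera_model takes no time and is no camera call; for the wrist camera it gives the pose at the moment of the call.
- sign_off(): hands the job in; it is judged then, once.
The state is a dict: "time": time; "joint_positions": joint angles; "dq": joint speeds; "tau": joint torques, N m; "eef_pos": TCP position; "ee_rot": TCP orientation; "wrist_force": force on the tool from outside, world axes, zero at the start; "wrist_torque": the same for the moment, N m; "gripper_width": opening from 0.0 (shut) to 1.0 (fully open); "grip_force": force on a finger pad.
Only numpy, scipy, OpenCV 4.12 (cv2) and the standard library are available. Lean on these libraries where they do the work, as an engineer would, in place of code of your own. Each camera call takes 0.05 s, during which the arm holds its last target. There are 200 camera calls.

## Working session

There is one attempt and no reset: what is moved stays moved. The work goes in short steps, Python scripts to look and compute and a tool call to move; the robot and the scene stay as the last step left them, time stands still between calls to the robot, and variables do not carry over. Pictures are saved under pics/ and viewed, at most 10 in all, crops included, and the job is handed in when it is done.

Besides the shell and the picture viewer there is one more tool, called after ">>>" by a JSON object that holds its "api" and its "payload". arm_command: Moves the arm, as the interface text tells. Its arguments: {"type":"object","properties":{"plan":{"type":"array","items":{"type":"array","items":{"type":"number"}}},"force":{"type":"number"}},"required":["plan"]}

```bash
ls; mkdir -p pics; python3 - <<'E'
from plant import *
import cv2
for n in("scene","top"):
    im=capture(n); cv2.imwrite(f"pics/{n}0.png",im[:,:,::-1])
    m=camera_model(n); print(n,m["fx"],m["fy"],m["cx"],m["cy"]); print(m["view"])
o=get_obs(); print(o)
E
```

```text
pics
scene 529.2014078098202 529.2014078098202 325.9417311228826 236.66018704059957
[[ 2.34648554e-01  9.71867074e-01 -2.03579371e-02 -6.59720855e+01]
 [ 6.33533761e-01 -1.68777912e-01 -7.55082108e-01 -2.48361983e+02]
 [-7.37275409e-01  1.64281485e-01 -6.55314096e-01  1.95214591e+03]
 [ 0.00000000e+00  0.00000000e+00  0.00000000e+00  1.00000000e+00]]
top 442.619921958483 442.619921958483 319.53664095603756 235.30132608592322
[[ 2.75203426e-02 -9.99557575e-01 -1.12820976e-02 -3.63221228e+01]
 [-9.92498992e-01 -2.59776357e-02 -1.19460925e-01  4.80359345e+02]
 [ 1.19114990e-01  1.44850761e-02 -9.92774799e-01  1.35759150e+03]
 [ 0.00000000e+00  0.00000000e+00  0.00000000e+00  1.00000000e+00]]
{'time': 0.1, 'joint_positions': array([ 1.28951829,  0.61582352, -0.01258936,  1.42468724,  0.008079  ,
        1.10340334, -0.04042529]), 'dq': array([ 0.0006356 , -0.00168926, -0.00072579, -0.00440567, -0.00047139,
       -0.00050776, -0.00045947]), 'tau': array([ 7.12234159e-04, -4.60042083e+01,  2.10067104e-01, -1.66245908e+01,
       -6.11595833e-02,  1.69360265e-02,  1.09750640e-04]), 'eef_pos': array([ 163.64870058, -628.34773224,  217.61346198]), 'ee_rot': array([ 9.91895828e-01,  1.27048714e-01, -1.56269959e-04, -1.12503080e-03]), 'wrist_force': array([-0.25232241, -0.08034336,  0.43672363]), 'wrist_torque': array([ 0.01229085, -0.01002085,  0.01479297]), 'grip_force': 0.0, 'gripper_width': 1.0014707710680821}
```

View pics/scene0.png

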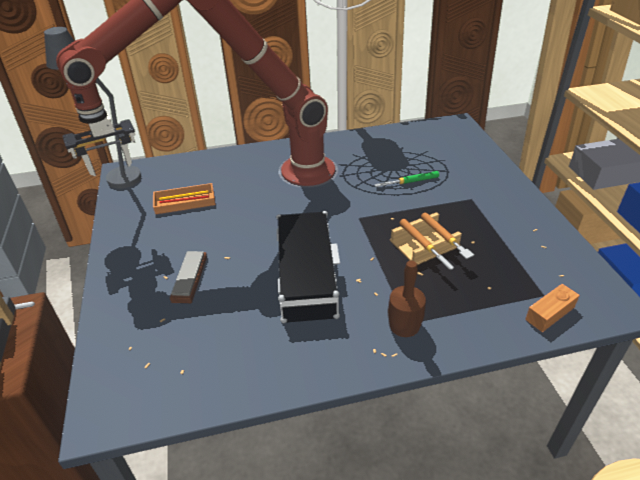

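View pics/top0.png

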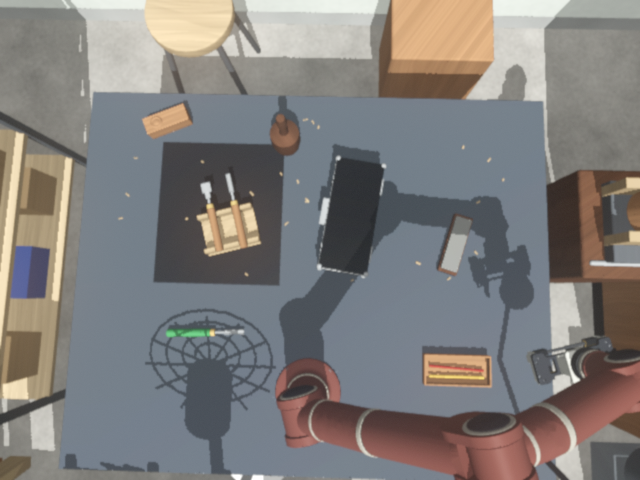

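The scene shows the case front-on with its tab at about (335,254), and the rest at (425,240). In the top view the case's corners are at about (338,158), (385,166), (366,275) and (319,268), with the tab at (325,212). The gouge has the narrow blade, from the tip (229,174) to the handle end (243,247). The chisel lies to its left.

```bash
cat > h.py <<'E'
from plant import *
import numpy as np, cv2
from scipy.spatial.transform import Rotation as R
def cam(n):
    m=camera_model(n); return m
def ray(m,px):
    V=np.array(m["view"]); d=np.array([(px[0]-m["cx"])/m["fx"],(px[1]-m["cy"])/m["fy"],1.])
    return -V[:3,:3].T@V[:3,3], V[:3,:3].T@d
def onz(m,px,z):
    c,d=ray(m,px); return c+d*(z-c[2])/d[2]
def proj(m,p):
    V=np.array(m["view"]); q=V[:3,:3]@np.array(p)+V[:3,3]
    return np.array([m["fx"]*q[0]/q[2]+m["cx"],m["fy"]*q[1]/q[2]+m["cy"]])
def tri(m1,p1,m2,p2):
    c1,d1=ray(m1,p1);c2,d2=ray(m2,p2)
    t=np.linalg.lstsq(np.c_[d1,-d2],c2-c1,rcond=None)[0]
    a,b=c1+d1*t[0],c2+d2*t[1]; return (a+b)/2,np.linalg.norm(a-b)
def pose():
    o=get_obs(); return o["eef_pos"],R.from_quat(o["ee_rot"])
def rel(p,Rt):
    "shift (m) and rotvec in tool frame to reach TCP p with rotation Rt"
    q,r=pose(); return r.inv().apply(np.array(p)-q)/1000, (r.inv()*Rt).as_rotvec()
E
python3 - <<'E'
from h import *
im=cv2.imread("pics/top0.png"); m=cam("top")
c=[onz(m,p,98) for p in[(338,158),(385,166),(366,275),(319,268)]]
print("corners",np.round(c,0).tolist(),"mean",np.mean(c,0))
print([np.linalg.norm(c[i]-c[(i+1)%4]) for i in range(4)])
# lid black region
g=im.max(2); k=np.zeros_like(g); k[150:285,312:395]=1
b=((g<40)&(k>0)).astype(np.uint8)
n,l,s,ce=cv2.connectedComponentsWithStats(b); i=1+s[1:,4].argmax()
r=cv2.minAreaRect(np.argwhere(l==i)[:,::-1].astype(np.float32)); print(r)
bp=cv2.boxPoints(r); print(np.round([onz(m,p,98) for p in bp]).tolist(), onz(m,r[0],98))
# aluminium tab
print("tab",onz(m,(325,212),77))
for nm,p in dict(gtip=(229,174),gend=(243,247),ctip=(206,183),cend=(219,250)).items(): print(nm,onz(m,p,53))
crop=im[140:290,180:400]; cv2.imwrite("pics/c1.png",cv2.resize(crop,None,fx=3.6,fy=3.6,interpolation=cv2.INTER_CUBIC))
E
```

```text
corners [[711.0, -74.0, 98.0], [689.0, -217.0, 98.0], [359.0, -164.0, 98.0], [376.0, -26.0, 98.0]] mean [ 533.61016142 -120.06758125   98.        ]
[np.float64(144.27648928294423), np.float64(334.32869951865865), np.float64(139.65615794296804), np.float64(338.3411851406204)]Traceback (most recent call last):
  File "<stdin>", line 9, in <module>
ValueError: attempt to get argmax of an empty sequence
```

```bash
python3 - <<'E'
from h import *
im=cv2.imread("pics/top0.png")
print(im[200:230:10,355], im[212,318:332].tolist())
p,r=pose(); m=camera_model("wrist"); V=np.array(m["view"]); C=-V[:3,:3].T@V[:3,3]
print("cam in tool",r.inv().apply(C-p)); print((r.inv().as_matrix()@V[:3,:3].T).round(3)); print(m["fx"],m["cx"],m["cy"])
print(r.as_matrix().round(3))
crop=im[140:290,180:400]; cv2.imwrite("pics/c1.png",cv2.resize(crop,None,fx=3.6,fy=3.6,interpolation=cv2.INTER_CUBIC))
mt=cam("top")
print("tab",onz(mt,(325,212),77))
for nm,q in dict(gtip=(229,174),gend=(243,247),ctip=(206,183),cend=(219,250)).items(): print(nm,onz(mt,q,53))
a=np.radians(40); y=np.array([.989,-.149,0]);y/=np.linalg.norm(y); xi=np.array([y[1],-y[0],0])
z=np.cos(a)*xi-np.array([0,0,np.sin(a)]); Rt=R.from_matrix(np.c_[np.cross(y,z),y,z])
Rd=R.from_matrix(np.c_[np.cross(y,[0,0,-1]),y,[0,0,-1]])
print("down",rel([530,20,330],Rd)); print("tilt",rel([555,60,200],Rt))
E
```

```text
[[54 52 49]
 [56 52 50]
 [55 53 50]] [[136, 126, 115], [138, 128, 117], [161, 155, 147], [201, 200, 194], [217, 217, 213], [222, 221, 217], [223, 222, 218], [222, 221, 217], [211, 210, 207], [164, 164, 160], [97, 96, 93], [59, 55, 55], [56, 54, 52], [54, 52, 50]]
cam in tool [  77.74446941   -1.01995392 -165.93363861]
[[ 0.001 -0.96  -0.281]
 [ 1.     0.001 -0.001]
 [ 0.001 -0.281  0.96 ]]
362.51817876855347 317.01851082682447 237.57471273590616
[[ 0.968  0.252 -0.001]
 [ 0.252 -0.968  0.002]
 [-0.    -0.002 -1.   ]]
tab [547.11786227 -38.76210086  77.        ]
gtip [664.34368668 265.38188144  53.        ]
gend [435.88977524 210.32631793  53.        ]
ctip [633.74752495 336.02132256  53.        ]
cend [424.69049348 283.72866753  53.        ]
down (array([ 0.51793035, -0.53533655, -0.11118329]), array([-0.00202201, -0.00130351, -1.16647696]))
tilt (array([ 0.55220796, -0.56744889,  0.01888916]), array([-0.50933052, -0.77029544, -1.08733791]))
```

View pics/c1.png

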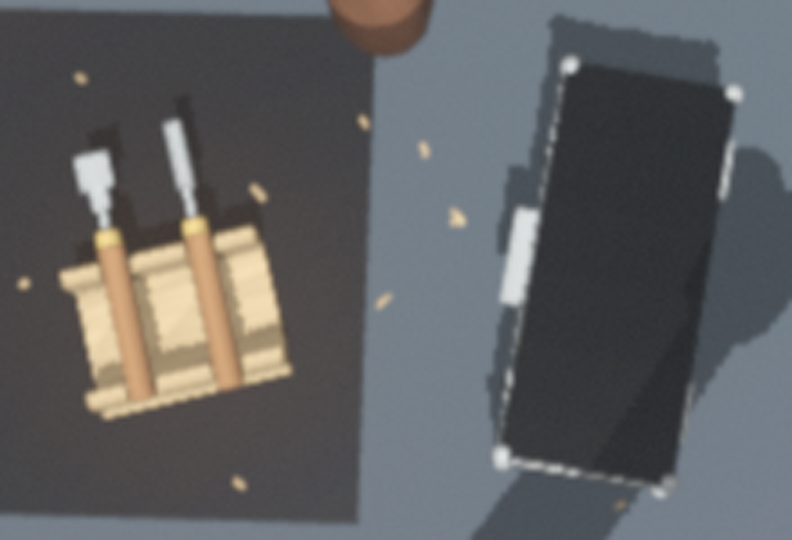

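The crop confirms the corners at z = 98 (sides 334 to 338 mm by 140 to 144 mm, against 340 by 146). The tab's edge is at about (321,211) in the full picture. The gouge measures 235 mm long, against 238 mm. I'm moving over to the front of the case.

>>> {"api": "arm_command", "payload": {"plan": [[0.27,-0.28,-0.11,0,0,-0.6,0],[0.27,-0.28,-0.11,0,0,-0.6,0],[0.27,-0.28,-0.11,0,0,-0.6,0],[0.27,-0.28,-0.11,0,0,-0.6,0],[0.52,-0.535,-0.11,0,0,-1.166,0],[0.52,-0.535,-0.11,0,0,-1.166,0],[0.52,-0.535,-0.11,0,0,-1.166,0],[0.52,-0.535,-0.11,0,0,-1.166,0],[0.52,-0.535,-0.11,0,0,-1.166,0],[0.52,-0.535,-0.11,0,0,-1.166,0]]}}

```text
time: 0.93
eef_pos: [365.6, -271.3, 291.5]
ee_rot: [0.757, 0.654, -0.0, -0.0]
wrist_force: [1.1, 0.4, -0.0]
gripper_width: 0.329
grip_force: 0.0
```

```bash
cat >> h.py <<'E'
Y=np.array([.989,-.149,0]);Y/=np.linalg.norm(Y); X=np.array([Y[1],-Y[0],0])  # case axes
CC=np.array([534.,-120,0])
def case(x,y,z): return CC+X*x+Y*y+np.array([0,0,z])
def Rtilt(a): # tool z = cos a toward case +x, sin a down; tool y along case y
    a=np.radians(a); z=np.cos(a)*X-np.array([0,0,np.sin(a)]); return R.from_matrix(np.c_[np.cross(Y,z),Y,z])
np.set_printoptions(suppress=True,precision=3)
E
python3 - <<'E'
from h import *
print(get_obs()["joint_positions"],pose()[0],rel([555,70,220],Rtilt(40)))
E
```

```text
[ 0.913  0.258 -0.414  1.831  0.117  1.077  0.31 ] [ 365.578 -271.282  291.51 ] (array([0.365, 0.138, 0.071]), array([ 0.001, -0.873,  0.004]))
```

>>> {"api": "arm_command", "payload": {"plan": [[0.2,0.075,0.0,0,-0.45,0,0],[0.2,0.075,0.0,0,-0.45,0,0],[0.2,0.075,0.0,0,-0.45,0,0],[0.2,0.075,0.0,0,-0.45,0,0],[0.365,0.138,0.07,0,-0.873,0,0],[0.365,0.138,0.07,0,-0.873,0,0],[0.365,0.138,0.07,0,-0.873,0,0],[0.365,0.138,0.07,0,-0.873,0,0],[0.365,0.138,0.07,0,-0.873,0,0],[0.365,0.138,0.07,0,-0.873,0,0]]}}

```text
time: 1.77
eef_pos: [539.0, 41.7, 226.7]
ee_rot: [0.684, 0.594, -0.322, 0.276]
wrist_force: [0.3, -0.3, 1.0]
gripper_width: 0.002
grip_force: 0.0
```

```bash
python3 - <<'E'
from h import *
print(get_obs()["joint_positions"],pose()[0],pose()[1].as_quat(), rel([555,70,220],Rtilt(40)))
m=cam("wrist"); im=capture("wrist"); cv2.imwrite("pics/w1.png",im[:,:,::-1]); 
import pickle; pickle.dump(m,open("w1.pkl","wb"))
print("pred tab",proj(m,case(-93,0,75)),proj(m,case(-93,40,75)),proj(m,case(-93,-40,75)))
E
```

```text
[-0.269  0.739 -0.391  1.562  0.816  1.659 -1.065] [539.033  41.736 226.708] [ 0.684  0.594 -0.322  0.276] (array([ 0.024,  0.012, -0.019]), array([0.001, 0.003, 0.008]))
pred tab [341.279 138.918] [388.842 139.373] [293.675 138.463]
```

View pics/w1.png

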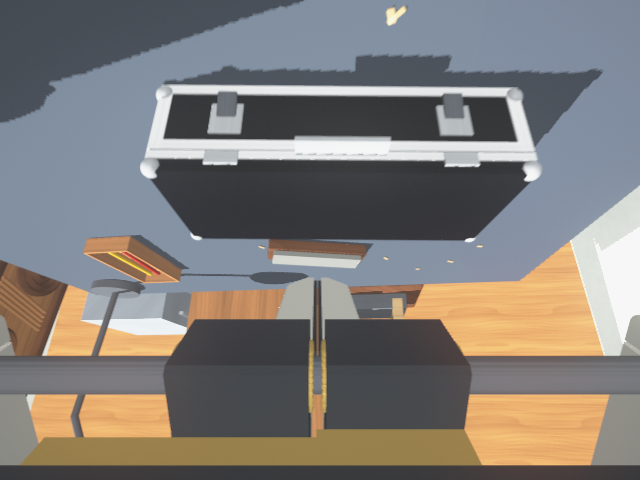

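The tab's lower edge lies at row 137, columns 294 to 391. I predicted row 139, columns 294 to 389, so the case pose is good to about 1 or 2 mm. Next I work out the approach and the lift.

```bash
cat >> h.py <<'E'
def tabpose(th,a,s,g):
    "TCP with tip s past the tab edge, axis g below finger-normal"
    ar=np.radians(a); e=np.array([73-166*np.cos(th),75+166*np.sin(th)])
    e=e+s*np.array([np.cos(ar),-np.sin(ar)])+g*np.array([-np.sin(ar),-np.cos(ar)])
    return case(e[0],0,e[1]),Rtilt(a)
def show(*P):
    for p,r in P:
        a,b=rel(p,r); print(np.round(np.r_[a,b],3).tolist())
E
python3 - <<'E'
from h import *
show(tabpose(0,40,-60,18),tabpose(0,40,16,18))
E
```

```text
[0.082, 0.018, 0.093, 0.006, -0.008, 0.014]
[0.081, 0.017, 0.169, 0.006, -0.008, 0.014]
```

>>> {"api": "arm_command", "payload": {"plan": [[0.082,0.018,0.05,0.006,-0.008,0.014,0],[0.082,0.018,0.05,0.006,-0.008,0.014,0],[0.082,0.018,0.093,0.006,-0.008,0.014,0],[0.082,0.018,0.13,0.006,-0.008,0.014,0],[0.082,0.018,0.15,0.006,-0.008,0.014,0],[0.082,0.018,0.169,0.006,-0.008,0.014,0],[0.082,0.018,0.169,0.006,-0.008,0.014,0],[0.082,0.018,0.169,0.006,-0.008,0.014,0]]}}

```text
time: 2.48
eef_pos: [546.1, -38.6, 57.1]
ee_rot: [0.691, 0.586, -0.32, 0.276]
wrist_force: [0.6, 5.3, -3.0]
gripper_width: 0.009
grip_force: 2.7
```

```bash
python3 - <<'E'
from h import *
p,_=tabpose(0,40,16,18); print(p,pose()[0],get_obs()["wrist_force"],get_obs()["joint_positions"])
for i in range(1,32,2):
    th=.05*i; show(tabpose(th,max(40,min(np.degrees(th),80)),16,8 if th>0.1 else 12))
E
```

```text
[547.752 -28.717  50.927] [546.142 -38.588  57.07 ] [ 0.57   5.28  -2.981] [-0.179  0.945 -0.322  1.71   0.965  1.365 -1.257]
[-0.001, 0.0, -0.009, -0.005, 0.001, -0.012]
[-0.019, 0.0, -0.018, -0.005, 0.001, -0.012]
[-0.034, 0.0, -0.026, -0.005, 0.001, -0.012]
[-0.049, 0.001, -0.033, -0.005, 0.001, -0.012]
[-0.065, 0.001, -0.037, -0.005, 0.001, -0.012]
[-0.081, 0.001, -0.041, -0.005, 0.001, -0.012]
[-0.098, 0.001, -0.042, -0.005, 0.001, -0.012]
[-0.113, 0.001, -0.043, -0.004, 0.052, -0.012]
[-0.128, 0.001, -0.042, -0.004, 0.152, -0.013]
[-0.143, 0.002, -0.04, -0.003, 0.252, -0.013]
[-0.158, 0.002, -0.036, -0.003, 0.352, -0.013]
[-0.172, 0.002, -0.031, -0.002, 0.452, -0.013]
[-0.185, 0.002, -0.024, -0.001, 0.552, -0.013]
[-0.198, 0.002, -0.017, -0.001, 0.652, -0.013]
[-0.211, 0.003, -0.007, -0.0, 0.699, -0.013]
[-0.222, 0.003, 0.005, -0.0, 0.699, -0.013]
```

>>> {"api": "arm_command", "payload": {"plan": [[0,0,-0.009,0,0,0,0],[0,0,-0.009,0,0,0,0],[0,0,-0.009,0,0,0,0]]}}

```text
time: 2.73
eef_pos: [547.0, -33.1, 64.1]
ee_rot: [0.691, 0.585, -0.322, 0.277]
wrist_force: [0.1, 4.7, -2.4]
gripper_width: 0.003
grip_force: 2.3
```

```bash
python3 - <<'E'
from h import *
print(pose()[0],get_obs()["wrist_force"])
for i in range(1,32,2):
    th=.05*i; show(tabpose(th,max(40,min(np.degrees(th),80)),16,8 if th>0.1 else 12))
E
```

```text
[547.024 -33.114  64.063] [ 0.08   4.676 -2.368]
[0.0, 0.0, -0.0, -0.006, 0.005, -0.014]
[-0.017, 0.0, -0.009, -0.006, 0.005, -0.014]
[-0.032, 0.0, -0.017, -0.006, 0.005, -0.014]
[-0.047, 0.001, -0.024, -0.006, 0.005, -0.014]
[-0.063, 0.001, -0.028, -0.006, 0.005, -0.014]
[-0.079, 0.001, -0.032, -0.006, 0.005, -0.014]
[-0.096, 0.001, -0.033, -0.006, 0.005, -0.014]
[-0.112, 0.001, -0.033, -0.005, 0.057, -0.014]
[-0.127, 0.002, -0.033, -0.005, 0.157, -0.014]
[-0.142, 0.002, -0.03, -0.004, 0.257, -0.014]
[-0.156, 0.002, -0.027, -0.003, 0.357, -0.015]
[-0.17, 0.002, -0.021, -0.002, 0.457, -0.015]
[-0.184, 0.002, -0.015, -0.002, 0.557, -0.015]
[-0.196, 0.003, -0.007, -0.001, 0.657, -0.015]
[-0.209, 0.003, 0.003, -0.001, 0.703, -0.015]
[-0.22, 0.003, 0.015, -0.001, 0.703, -0.015]
```

The contact force points down and outward at about 5 N, so the finger is under the tab. I start lifting.

>>> {"api": "arm_command", "payload": {"plan": [[-0.009,0,-0.004,0,0,-0.01,0],[-0.017,0,-0.009,0,0,-0.01,0],[-0.025,0,-0.013,0,0,-0.01,0],[-0.032,0,-0.017,0,0,-0.01,0],[-0.04,0,-0.02,0,0,-0.01,0],[-0.047,0,-0.023,0,0,-0.01,0],[-0.055,0,-0.025,0,0,-0.01,0],[-0.063,0,-0.027,0,0,-0.01,0],[-0.071,0,-0.03,0,0,-0.01,0],[-0.079,0,-0.031,0,0,-0.01,0]]}}

```text
time: 3.57
eef_pos: [541.6, -61.9, 146.2]
ee_rot: [0.688, 0.587, -0.325, 0.277]
wrist_force: [0.7, 0.9, -1.8]
gripper_width: 0.001
grip_force: 1.1
```

```bash
python3 - <<'E'
from h import *
o=get_obs();print(pose()[0],o["wrist_force"],o["joint_positions"])
cv2.imwrite("pics/w2.png",capture("wrist")[:,:,::-1])
for i in range(11,34,2):
    th=.05*i; show(tabpose(th,max(40,min(np.degrees(th),80)),16,8))
E
```

```text
[541.604 -61.88  146.192] [ 0.661  0.874 -1.801] [-0.136  0.801 -0.338  1.719  0.933  1.443 -1.127]
[0.004, 0.001, -0.002, -0.008, 0.011, -0.007]
[-0.012, 0.001, -0.003, -0.008, 0.011, -0.007]
[-0.028, 0.001, -0.003, -0.007, 0.063, -0.008]
[-0.043, 0.001, -0.002, -0.007, 0.163, -0.008]
[-0.058, 0.001, 0.0, -0.007, 0.263, -0.008]
[-0.072, 0.001, 0.004, -0.006, 0.363, -0.009]
[-0.086, 0.002, 0.009, -0.006, 0.463, -0.009]
[-0.1, 0.002, 0.016, -0.005, 0.563, -0.009]
[-0.113, 0.002, 0.024, -0.005, 0.663, -0.01]
[-0.125, 0.002, 0.034, -0.005, 0.709, -0.01]
[-0.136, 0.002, 0.046, -0.005, 0.709, -0.01]
[-0.146, 0.002, 0.059, -0.005, 0.709, -0.01]
```

View pics/w2.png

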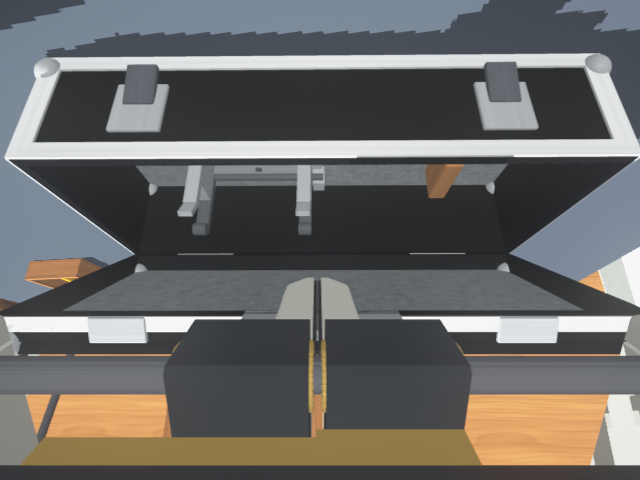

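The lid is up at about 0.6 rad, with the finger under the tab at (318,300). The two forks show at about (195,210) and (305,210), and the blade rest at (442,180). I carry on.

>>> {"api": "arm_command", "payload": {"plan": [[-0.006,0,-0.002,0,0,0,0],[-0.014,0,-0.003,0,0.01,0,0],[-0.021,0,-0.003,0,0.03,0,0],[-0.029,0,-0.003,0,0.06,0,0],[-0.037,0,-0.003,0,0.11,0,0],[-0.044,0,-0.002,0,0.16,0,0],[-0.051,0,-0.001,0,0.21,0,0],[-0.058,0,0.0,0,0.26,0,0],[-0.065,0,0.002,0,0.31,0,0],[-0.072,0,0.004,0,0.36,0,0]]}}

```text
time: 4.45
eef_pos: [534.2, -110.1, 199.9]
ee_rot: [0.735, 0.627, -0.195, 0.167]
wrist_force: [-0.0, 0.6, -1.6]
gripper_width: 0.007
grip_force: 0.5
```

>>> {"api": "arm_command", "payload": {"plan": [[-0.007,0,-0.001,0,0.05,0,0],[-0.014,0,-0.002,0,0.1,0,0],[-0.022,0,-0.003,0,0.15,0,0],[-0.03,0,-0.003,0,0.2,0,0],[-0.038,0,-0.003,0,0.25,0,0]]}}

```text
time: 4.87
eef_pos: [528.6, -141.9, 221.4]
ee_rot: [0.754, 0.643, -0.102, 0.088]
wrist_force: [0.7, 0.0, -0.4]
gripper_width: 0.009
grip_force: 0.2
```

```bash
python3 - <<'E'
from h import *
o=get_obs();p,r=pose();print(p,o["wrist_force"],o["joint_positions"])
print("case xz",(p-CC)@X,p[2],"tool z in case",r.apply([0,0,1])@X,r.apply([0,0,1])[2])
for i in range(21,36,2):
    th=.05*i; show(tabpose(th,max(40,min(np.degrees(th),75)),16,8))
E
```

```text
[ 528.596 -141.911  221.366] [ 0.716  0.03  -0.369] [ 0.433  0.512 -0.56   1.732  0.594  1.113 -0.543]
case xz 22.471198310919096 221.36646261689754 tool z in case 0.2672025503492236 -0.9636386979078814
[0.035, 0.002, 0.011, -0.003, -0.25, -0.008]
[0.021, 0.002, 0.007, -0.002, -0.15, -0.009]
[0.006, 0.002, 0.005, -0.002, -0.05, -0.009]
[-0.01, 0.002, 0.005, -0.002, 0.009, -0.009]
[-0.026, 0.002, 0.006, -0.002, 0.009, -0.009]
[-0.042, 0.002, 0.01, -0.002, 0.009, -0.009]
[-0.058, 0.003, 0.015, -0.002, 0.009, -0.009]
[-0.074, 0.003, 0.021, -0.002, 0.009, -0.009]
```

>>> {"api": "arm_command", "payload": {"plan": [[-0.008,0,0.003,0,0,0,0],[-0.016,0,0.005,0,0,0,0],[-0.024,0,0.006,0,0,0,0],[-0.032,0,0.008,0,0,0,0],[-0.04,0,0.01,0,0,0,0],[-0.048,0,0.012,0,0,0,0],[-0.056,0,0.014,0,0,0,0],[-0.062,0,0.016,0,0,0,0],[-0.062,0,0.016,0,0,0,0],[-0.062,0,0.016,0,0,0,0]]}}

```text
time: 5.7
eef_pos: [519.3, -203.4, 220.7]
ee_rot: [0.754, 0.643, -0.103, 0.087]
wrist_force: [-0.5, 0.4, -0.9]
gripper_width: 0.006
grip_force: 0.0
```

```bash
python3 - <<'E'
from h import *
o=get_obs();p,r=pose();print(p,o["wrist_force"],o["joint_positions"])
cv2.imwrite("pics/s2.png",capture("scene")[:,:,::-1][150:350,220:520].repeat(2,0).repeat(2,1))
Yg=np.array([664.3-435.9,265.4-210.3,0]);Yg/=np.linalg.norm(Yg); print(np.degrees(np.arctan2(Yg[1],Yg[0])))
gm=np.array([435.9,210.3,53])+68*Yg; print(gm)
Rd=R.from_matrix(np.c_[np.cross(Yg,[0,0,-1]),Yg,[0,0,-1]])
Rx=R.from_matrix(np.c_[Yg,-np.cross(Yg,[0,0,-1]),[0,0,-1]])
Rx2=R.from_matrix(np.c_[-Yg,np.cross(Yg,[0,0,-1]),[0,0,-1]])
v=gm+[0,0,200]
show((p+[0,80,60],r),(v,Rd),(v,Rx),(v,Rx2))
E
```

```text
[ 519.292 -203.442  220.673] [-0.524  0.371 -0.945] [ 0.539  0.512 -0.549  1.73   0.606  1.084 -0.434]
13.563077559047832
[502.004 226.247  53.   ]
[0.06, -0.013, -0.079, 0.0, -0.0, 0.001]
[0.397, -0.084, -0.143, -0.054, 0.267, -0.391]
[0.397, -0.084, -0.143, 0.158, 0.239, 1.17]
[0.397, -0.084, -0.143, -0.266, 0.176, -1.95]
```

View pics/s2.png

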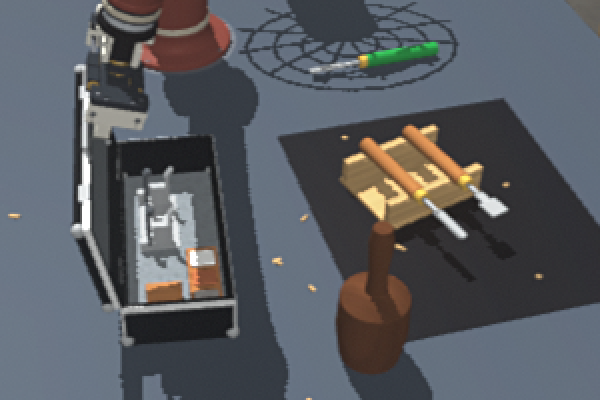

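The lid stands open by itself against its stop. The gouge is the nearer tool in the rest, and the clip is empty. I retreat and go to view the gouge.

>>> {"api": "arm_command", "payload": {"plan": [[0.04,-0.01,-0.04,0,0,0,0],[0.06,-0.013,-0.079,0,0,0,0],[0.1,-0.02,-0.08,0,0,-0.12,80],[0.2,-0.04,-0.1,-0.05,0.05,-0.4,80],[0.2,-0.04,-0.1,-0.05,0.05,-0.4,80],[0.397,-0.084,-0.143,-0.15,0.1,-1.0,80],[0.397,-0.084,-0.143,-0.15,0.1,-1.0,80],[0.397,-0.084,-0.143,-0.15,0.1,-1.0,80],[0.397,-0.084,-0.143,-0.2,0.15,-1.5,80],[0.397,-0.084,-0.143,-0.2,0.15,-1.5,80]]}}

```text
time: 6.58
eef_pos: [503.1, 199.0, 254.4]
ee_rot: [0.356, 0.932, -0.053, 0.047]
wrist_force: [1.4, -0.0, 0.4]
gripper_width: 0.528
grip_force: 0.0
```

```bash
cat >> h.py <<'E'
def Rg(yg,lean=0):
    "grasp across a handle along yg: tool x=-yg; lean deg of top towards -cross"
    yg=np.array([yg[0],yg[1],0])/np.hypot(yg[0],yg[1]); z=np.array([0,0,-1.])
    r=R.from_matrix(np.c_[-yg,np.cross(z,-yg),z]); return R.from_rotvec(np.radians(-lean)*yg)*r
E
python3 - <<'E'
from h import *
print(get_obs()["joint_positions"],pose()[0]); yg=[228.4,55.1]
print(Rg(yg,20).as_matrix())
show(([502,226,253],Rg(yg)))
E
```

```text
[ 0.065  0.549 -0.901  1.67   0.588  1.235 -0.164] [503.101 199.024 254.421]
[[-0.972 -0.22   0.08 ]
 [-0.235  0.913 -0.332]
 [ 0.    -0.342 -0.94 ]]
[0.019, 0.019, -0.002, -0.121, 0.084, -0.966]
```

>>> {"api": "arm_command", "payload": {"plan": [[0.019,0.019,-0.002,-0.06,0.04,-0.48,80],[0.019,0.019,-0.002,-0.06,0.04,-0.48,80],[0.019,0.019,-0.002,-0.06,0.04,-0.48,80],[0.019,0.019,-0.002,-0.06,0.04,-0.48,80],[0.019,0.019,-0.002,-0.121,0.084,-0.966,80],[0.019,0.019,-0.002,-0.121,0.084,-0.966,80],[0.019,0.019,-0.002,-0.121,0.084,-0.966,80],[0.019,0.019,-0.002,-0.121,0.084,-0.966,80],[0.019,0.019,-0.002,-0.121,0.084,-0.966,80],[0.019,0.019,-0.002,-0.121,0.084,-0.966,80]]}}

```text
time: 7.42
eef_pos: [502.6, 223.4, 252.2]
ee_rot: [-0.113, 0.994, -0.0, -0.0]
wrist_force: [0.5, -0.4, 1.1]
gripper_width: 0.799
grip_force: 0.0
```

```bash
python3 - <<'E'
from h import *
import pickle
print(get_obs()["joint_positions"],pose()[0]); yg=[228.4,55.1]
show(([502,226,253],Rg(yg)))
m=cam("wrist"); im=capture("wrist"); cv2.imwrite("pics/w3.png",im[:,:,::-1]); pickle.dump(m,open("w3.pkl","wb"))
print(proj(m,[502,226,53]),proj(m,[436,210,53]),proj(m,[664,265,53]))
E
```

```text
[ 0.227  0.684 -1.206  1.647  0.663  1.284  0.694] [502.635 223.424 252.192]
[0.0, 0.003, -0.001, -0.0, -0.001, -0.01]
[318.25  211.627] [317.577 143.393] [319.415 352.861]
```

View pics/w3.png

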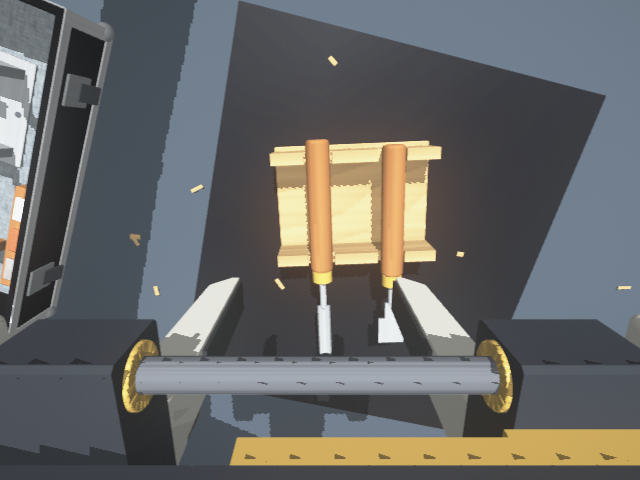

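The gouge handle runs from (317,141) to the ferrule at (322,273), with the tip at (325,352). The chisel is to its right, and the case wall is at upper left.

```bash
python3 - <<'E'
from h import *
import pickle
m=pickle.load(open("w3.pkl","rb")); im=cv2.imread("pics/w3.png"); 
h=cv2.cvtColor(im,cv2.COLOR_BGR2HSV); print(h[200,318],h[200,350],h[277,322])
mk=((h[...,0]<15)&(h[...,1]>130)).astype(np.uint8); mk[:,:295]=0; mk[:,340:]=0
for r in range(138,278,12):
    c=np.where(mk[r])[0]; print(r,(c.min(),c.max(),c.mean()) if len(c) else None, end=' ')
ys,xs=np.where(mk); print("\nrows",ys.min(),ys.max())
vx,vy,x0,y0=cv2.fitLine(np.c_[xs,ys].astype(np.float32),cv2.DIST_L2,0,.01,.01).ravel()
f=lambda r:(x0+vx/vy*(r-y0),r)
a=onz(m,f(150),53);b=onz(m,f(265),53);yg=(b-a)/np.linalg.norm(b-a)
end=onz(m,f(ys.min()),62); fer=onz(m,f(273),65); tip=onz(m,(325,352),53)
print("angle",np.degrees(np.arctan2(yg[1],yg[0])),"end",end,"fer",fer,"tip",tip)
print("mids",end+68*yg,fer-68*yg,tip-170*yg, "line at", a+yg*((np.array([502,226,53])-a)@yg))
E
```

```text
[ 17 130 240] [ 25  73 246] [ 28 113 247]
138 None 150 (np.int64(306), np.int64(328), np.float64(315.3636363636364)) 162 (np.int64(307), np.int64(328), np.float64(316.3)) 174 (np.int64(307), np.int64(329), np.float64(317.0833333333333)) 186 (np.int64(308), np.int64(329), np.float64(316.75)) 198 (np.int64(308), np.int64(329), np.float64(316.75)) 210 (np.int64(309), np.int64(330), np.float64(319.5)) 222 (np.int64(310), np.int64(330), np.float64(319.0)) 234 (np.int64(310), np.int64(330), np.float64(320.0)) 246 (np.int64(311), np.int64(331), np.float64(322.0)) 258 (np.int64(311), np.int64(331), np.float64(321.6666666666667)) 270 (np.int64(313), np.int64(330), np.float64(322.2857142857143)) 
rows 139 272
angle 16.383552847611266 end [432.46  206.239  62.   ] fer [562.223 244.411  65.   ] tip [661.438 271.029  53.   ]
mids [497.699 225.42   62.   ] [496.984 225.231  65.   ] [498.341 223.078  53.   ] line at [501.832 226.572  53.   ]
```

```bash
python3 - <<'E'
from h import *
a=np.radians(15.2); yg=np.array([np.cos(a),np.sin(a),0]); p=np.array([498,225,34])+10*yg
show((p+[0,0,60],Rg(yg)),(p,Rg(yg)))
E
```

```text
[-0.006, 0.003, 0.158, -0.0, -0.001, -0.038]
[-0.006, 0.003, 0.218, -0.0, -0.001, -0.038]
```

>>> {"api": "arm_command", "payload": {"plan": [[-0.006,0.003,0.08,0,0,-0.038,60],[-0.006,0.003,0.12,0,0,-0.038,60],[-0.006,0.003,0.15,0,0,-0.038,60],[-0.006,0.003,0.158,0,0,-0.038,60],[-0.006,0.003,0.158,0,0,-0.038,60]]}}

```text
time: 7.88
eef_pos: [504.6, 224.3, 88.4]
ee_rot: [-0.133, 0.991, -0.004, -0.005]
wrist_force: [0.3, -1.5, -0.3]
gripper_width: 0.601
grip_force: 0.0
```

```bash
python3 - <<'E'
from h import *
a=np.radians(15.2); yg=np.array([np.cos(a),np.sin(a),0]); p=np.array([498,225,34])+10*yg
print(pose()[0],get_obs()["joint_positions"]);show((p,Rg(yg)))
# check the handle between fingers in wrist picture
m=cam("wrist"); im=capture("wrist"); h=cv2.cvtColor(im,cv2.COLOR_RGB2HSV)
for r in (40,70,100,130):
    c=np.where((h[r,:,0]<20)&(h[r,:,1]>115)&(h[r,:,2]>90))[0]; c=c[abs(c-318)<45]
    if len(c): e=(c.min()+c.max())/2; w=onz(m,(e,r),53); print(r,c.min(),c.max(),w, "lateral in tool y",pose()[1].inv().apply(w-pose()[0])[1])
E
```

```text
[504.551 224.265  88.436] [ 0.139  0.869 -1.046  1.823  0.887  1.022  0.555]
[-0.005, 0.003, 0.054, -0.006, -0.012, 0.001]
```

>>> {"api": "arm_command", "payload": {"plan": [[-0.003,0.003,0.025,-0.006,-0.012,0,60],[-0.003,0.003,0.045,-0.006,-0.012,0,60],[-0.003,0.003,0.054,-0.006,-0.012,0,60],[-0.003,0.003,0.054,-0.006,-0.012,0,60],[-0.003,0.003,0.054,-0.006,-0.012,0,60]]}}

```text
time: 8.35
eef_pos: [510.7, 232.1, 42.4]
ee_rot: [-0.133, 0.991, 0.004, 0.007]
wrist_force: [-0.2, -0.4, 0.1]
gripper_width: 0.602
grip_force: 0.0
```

```bash
python3 - <<'E'
from h import *
import pickle
a=np.radians(15.2); yg=np.array([np.cos(a),np.sin(a),0]); p=np.array([498,225,34])+10*yg
print(pose()[0],get_obs()["wrist_force"]);show((p,Rg(yg)))
m=cam("wrist"); im=capture("wrist"); cv2.imwrite("pics/w4.png",im[:,:,::-1]); pickle.dump(m,open("w4.pkl","wb"))
for z in(53,65):print(proj(m,[498+10*yg[0],225+10*yg[1],z]))
E
```

```text
[510.723 232.103  42.387] [-0.157 -0.434  0.101]
[0.004, -0.004, 0.008, 0.006, 0.014, 0.001]
[307.056 297.681]
[306.531 310.102]
```

View pics/w4.png

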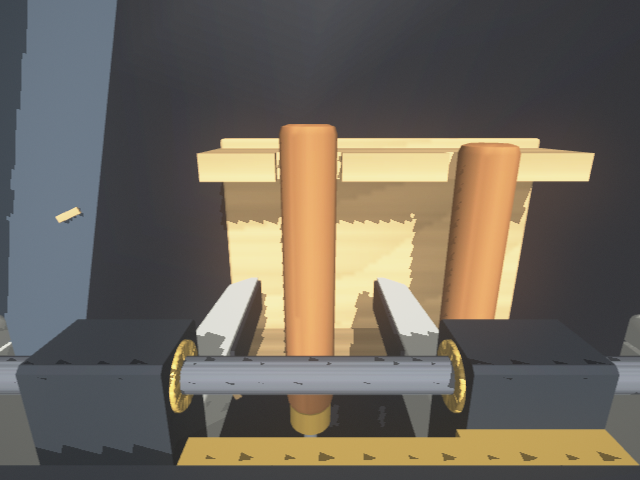

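The handle sits between the fingers, centred at column 309 against a finger midpoint of 318. That is about 4 mm off, which agrees with the computed correction. I correct it, close and lift.

>>> {"api": "arm_command", "payload": {"plan": [[0.004,-0.004,0.008,0.006,0.014,0,60],[0.004,-0.004,0.008,0.006,0.014,0,60],[0.004,-0.004,0.008,0.006,0.014,0,60],[0.004,-0.004,0.008,0.006,0.014,0,15],[0.004,-0.004,0.008,0.006,0.014,0,15],[0.004,-0.004,0.008,0.006,0.014,0,15],[0.004,-0.004,0.008,0.006,0.014,0,15],[0.004,-0.004,0.008,0.006,0.014,0,15],[0.004,-0.004,0.008,0.006,0.014,0,15],[0.004,-0.004,0.008,0.006,0.014,0,15]], "force": 50}}

```text
time: 9.23
eef_pos: [507.1, 226.3, 32.4]
ee_rot: [-0.133, 0.991, -0.0, -0.001]
wrist_force: [-0.2, -0.4, 0.5]
gripper_width: 0.252
grip_force: 50.0
```

```bash
python3 - <<'E'
from h import *
import pickle
p,r=pose();print(p,r.as_matrix(),get_obs()["wrist_force"])
# clip fork positions from w1/w2: use scene view candidates & predicted seat
mt=cam("top"); im=capture("top"); cv2.imwrite("pics/top2.png",cv2.resize(im[140:300,240:400,::-1],None,fx=3.6,fy=3.6,interpolation=cv2.INTER_CUBIC))
E
```

```text
[507.129 226.339  32.383] [[-0.964 -0.264 -0.002]
 [-0.264  0.964 -0.001]
 [ 0.002 -0.    -1.   ]] [-0.164 -0.426  0.532]
```

View pics/top2.png

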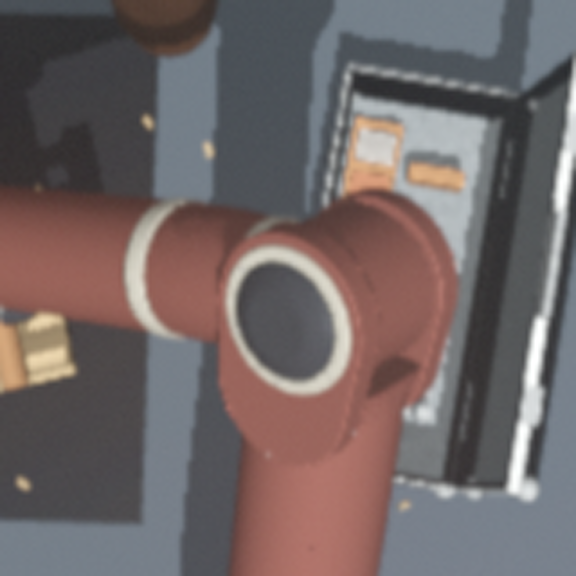

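The arm covers the clip in this view, but the blade rest and the tray show at about (435,175) and (375,150). I take the clip position from the earlier wrist picture w2 instead.

```bash
cat > h2.py <<'E'
from h import *
def wcam(p,q):
    m=dict(camera_model("wrist")); V=np.array(m["view"]); p0,r0=pose()
    Rc=r0.inv().as_matrix()@V[:3,:3].T; t=r0.inv().apply(-V[:3,:3].T@V[:3,3]-p0)
    r=R.from_quat(q); W=r.as_matrix()@Rc; C=np.array(p)+r.apply(t)
    v=np.eye(4); v[:3,:3]=W.T; v[:3,3]=-W.T@C; m["view"]=v; return m
def tocase(p): return np.array([(p-CC)@X,(p-CC)@Y,p[2]])
E
python3 - <<'E'
from h2 import *
m=wcam([541.604,-61.88,146.192],[0.688,0.587,-0.325,0.277])
for nm,px,z in [("corner wall front rim L",(10,158),75),("rim R",(640,155),75),("tine near",(188,212),74),("tine far",(303,212),74),("nose near",(201,232),75),("nose far",(305,232),75),("rest L",(428,195),36),("rest R",(443,197),36)]:
    print(nm,tocase(onz(m,px,z)).round(1))
im=cv2.imread("pics/w2.png")
cv2.imwrite("pics/w2c.png",cv2.resize(im[150:250,130:490],None,fx=2.2,fy=2.2,interpolation=cv2.INTER_CUBIC))
for r in (200,206,222,228): print(r,[int(v) for v in im[r,170:225,1]],[int(v) for v in im[r,285:330,1]])
E
```

```text
corner wall front rim L [ -75.6 -164.8   75. ]
rim R [-76.  171.4  75. ]
tine near [ -9.8 -91.1  74. ]
tine far [ -9.3 -10.2  74. ]
nose near [ 22.5 -91.6  75. ]
nose far [ 23. -10.  75.]
rest L [33.7 93.9 36. ]
rest R [ 37.3 107.8  36. ]
200 [47, 48, 47, 47, 46, 47, 47, 48, 47, 49, 48, 47, 103, 160, 181, 181, 185, 186, 183, 183, 183, 184, 184, 184, 183, 177, 148, 114, 114, 113, 113, 113, 112, 114, 114, 114, 112, 113, 113, 111, 103, 84, 73, 62, 48, 46, 48, 49, 46, 46, 48, 47, 47, 48, 48] [46, 48, 48, 48, 47, 47, 46, 47, 47, 48, 47, 136, 182, 181, 183, 186, 186, 185, 185, 186, 185, 184, 185, 183, 175, 141, 85, 50, 47, 47, 47, 48, 47, 47, 48, 47, 47, 46, 48, 48, 46, 46, 48, 47, 48]
206 [45, 46, 45, 45, 47, 45, 46, 46, 46, 44, 89, 134, 152, 151, 153, 152, 153, 154, 154, 154, 153, 153, 153, 150, 134, 116, 114, 109, 105, 102, 100, 101, 102, 103, 102, 102, 102, 100, 101, 100, 89, 70, 64, 50, 48, 46, 47, 46, 46, 44, 46, 45, 47, 45, 45] [47, 44, 46, 45, 45, 47, 45, 47, 44, 45, 58, 118, 151, 152, 152, 154, 153, 152, 154, 155, 153, 155, 153, 152, 142, 118, 82, 47, 47, 47, 46, 46, 45, 46, 46, 4
[... 172 characters left out ...]
98, 98, 97, 96, 96, 96, 85, 69, 61, 49, 43, 43, 43, 44, 44, 44, 44, 42, 43, 43, 42, 43, 42] [42, 42, 42, 43, 43, 43, 42, 44, 43, 44, 43, 41, 43, 59, 80, 88, 88, 87, 88, 89, 89, 88, 88, 89, 87, 87, 69, 45, 44, 43, 43, 41, 43, 43, 42, 44, 45, 42, 44, 42, 42, 43, 43, 43, 43]
228 [43, 42, 42, 43, 42, 42, 42, 44, 43, 43, 44, 43, 42, 44, 44, 44, 43, 43, 42, 42, 42, 51, 84, 104, 103, 104, 104, 104, 105, 103, 105, 104, 105, 105, 93, 74, 68, 70, 68, 64, 51, 42, 43, 41, 43, 42, 44, 43, 42, 44, 42, 42, 42, 43, 42] [41, 42, 43, 43, 41, 43, 43, 42, 42, 42, 42, 41, 50, 86, 108, 108, 108, 107, 107, 108, 108, 108, 107, 107, 108, 99, 71, 42, 42, 42, 43, 43, 42, 43, 42, 42, 43, 43, 44, 43, 42, 44, 41, 44, 43]
```

```bash
python3 - <<'E'
from h2 import *
mt=cam("top"); print("mallet head",onz(mt,(284,138),60),"top",onz(mt,(281,118),225))
t=case(17-95,-50,190); show((pose()[0]+[0,0,160],pose()[1]),(t,Rg(Y))); print(t,tocase(np.array([664,-100,0.])))
E
```

```text
mallet head [782.706  96.396  60.   ] top [782.658  89.698 225.   ]
[0.0, -0.0, -0.16, 0.0, 0.0, 0.0]
[0.08, -0.25, -0.157, -0.001, -0.002, 0.417]
[496.178 -35.422 190.   ] [-39.144 125.57    0.   ]
```

>>> {"api": "arm_command", "payload": {"plan": [[0,0,-0.01,0,0,0,15],[0,0,-0.025,0,0,0,15],[0,0,-0.05,0,0,0,15],[0,0,-0.08,0,0,0,15],[0,0,-0.12,0,0,0,15],[0,0,-0.157,0,0,0,15],[0.01,-0.03,-0.157,0,0,0.05,15],[0.02,-0.06,-0.157,0,0,0.1,15],[0.03,-0.09,-0.157,0,0,0.15,15],[0.04,-0.12,-0.157,0,0,0.2,15]]}}

```text
time: 10.12
eef_pos: [500.0, 98.7, 190.2]
ee_rot: [-0.033, 0.999, -0.001, -0.001]
wrist_force: [0.4, -0.7, -1.5]
gripper_width: 0.247
grip_force: 50.0
```

>>> {"api": "arm_command", "payload": {"plan": [[0.01,-0.03,0,0,0,0.05,15],[0.019,-0.06,0,0,0,0.1,15],[0.028,-0.09,0,0,0,0.15,15],[0.037,-0.11,0,0,0,0.2,15],[0.04,-0.13,0,0,0,0.217,15],[0.04,-0.13,0,0,0,0.217,15],[0.04,-0.13,0,0,0,0.217,15],[0.04,-0.13,0,0,0,0.217,15]]}}

```text
time: 10.78
eef_pos: [469.4, -31.2, 190.3]
ee_rot: [0.074, 0.997, -0.0, -0.001]
wrist_force: [0.5, 0.6, -0.9]
gripper_width: 0.248
grip_force: 50.0
```

```bash
python3 - <<'E'
from h2 import *
import pickle
o=get_obs();print(pose()[0],tocase(pose()[0]),o["gripper_width"],o["joint_positions"]); show((case(17-95,-50,190),Rg(Y)))
m=cam("wrist"); im=capture("wrist"); cv2.imwrite("pics/w5.png",im[:,:,::-1]); pickle.dump(m,open("w5.pkl","wb"))
print([proj(m,case(17-12.5,y,62)).round() for y in(-94,-10)])
E
```

```text
[469.412 -31.239 190.294] [-78.148 -77.09  190.294] 0.2482025919260935 [ 0.766  0.623 -1.168  1.941  0.671  1.041  0.718]
[-0.027, -0.0, 0.0, -0.001, -0.002, 0.001]
[array([216., 210.]), array([223., 302.])]
```

View pics/w5.png

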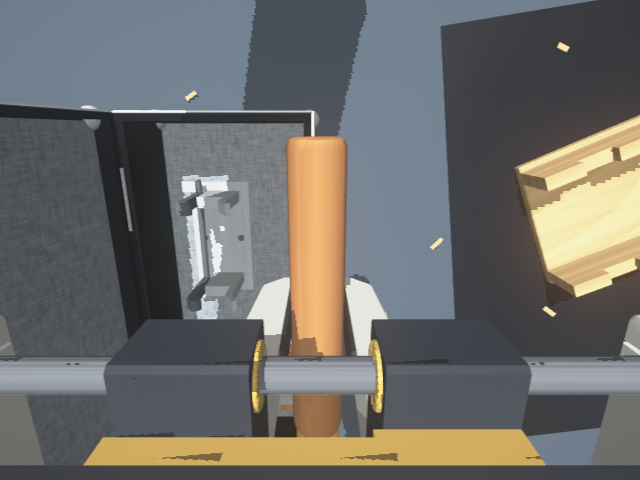

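The clip is in view: the robot-side fork's tine is at about (230,200) and its prong at (188,206), the far fork's tine at (228,283) and its prong at (197,293). The handle is held straight. I measure these corners numerically.

```bash
python3 - <<'E'
from h2 import *
import pickle
m=pickle.load(open("w5.pkl","rb")); im=cv2.imread("pics/w5.png",0)
print("   ",list(range(176,256,3)))
for r in list(range(184,222,2))+list(range(264,314,2)): print(r,' '.join("%3d"%im[r,c] for c in range(176,256,3)))
print("proj tine(x2,z74) nose(x29,z75) saddle(x17,z44)")
for y in(-99,-94,-89,-84,-15,-10,-5): print(y,proj(m,case(2,y,74)).round(0),proj(m,case(29,y,75)).round(0),proj(m,case(17,y,44)).round(0))
E
```

```text
[176, 179, 182, 185, 188, 191, 194, 197, 200, 203, 206, 209, 212, 215, 218, 221, 224, 227, 230, 233, 236, 239, 242, 245, 248, 251, 254]
184 118 112 223 240 240 240 225 135  90 238 239 238 238 238 239 241 239 152 154 151 154 153 154 154 140 124 124
186 127 121 224 240 240 240 233 137  97 163 216 239 238 239 239 241 239 212 153 151 154 153 154 154 136 119 126
188 124 119 214 240 241 240 240 116 102 150 214 239 238 239 239 241 239 215 153 152 154 154 155 156 138 122 122
190 129 123 206 240 240 240 240 115 106 152 152 223 221 222 222 225 232 229 144 141 144 154 154 155 138 127 128
192 129 121 144 219 222 187 189  87 108 140 186 188 188 189 190 121 117 113 112 112 107 140 153 155 140 129 129
194 124 123 120 206 207 159 105  96  98 188 188 189 190 123 114 113 112 113 113 110  97 140 152 156 141 126 132
196 119 121 126 210 141 103  95 122 188 188 162 123 114 115 114 114 112 113 109  97  97 134 152 155 141 125 130
198 121 127 132 114 104  77  63 240 238 218 155 157 157 157 154 127 113 112  97  97  99 134 151 156 141 122 123
200 122 117 103 102  67  64  65 231 238 217 155 157 157 156 134 115 
[... 3590 characters left out ...]
7 129 146 139 125 123 130 123 124 230
308  33  38  96 116  84  83  84  81  69 210 206 206 210 188 123 121 124 125 128 145 139 127 119 128 125 159 230
310  37  37  86 113 120  82  84  82 181 207 200 211 207 197 183 132 126 130 127 144 136 129 120 120 119 214 230
312  36  35  74 120 129 125 124 205 213 207 193 205 205 205 128 129 127 131 127 131 130 131 127 122 125 229 230
proj tine(x2,z74) nose(x29,z75) saddle(x17,z44)
-99 [215. 207.] [180. 207.] [207. 200.]
-94 [215. 213.] [181. 213.] [207. 206.]
-89 [216. 219.] [181. 220.] [208. 211.]
-84 [216. 225.] [182. 226.] [208. 217.]
-15 [222. 303.] [190. 304.] [214. 289.]
-10 [223. 309.] [191. 309.] [215. 294.]
-5 [223. 314.] [191. 315.] [215. 299.]
```

```bash
python3 - <<'E'
from h2 import *
import pickle
m=pickle.load(open("w5.pkl","rb")); im=cv2.imread("pics/w5.png",0)
for r in(122,126,130,134): print(r,im[r,296:324].tolist())
for c in(200,250,290): print(c,im[104:130,c].tolist())
for p in[(-73,-170,75),(-67,-170,75),(-73,-150,75),(-67,-150,75),(0,-170,75),(0,-164,75),(67,-150,75),(73,-150,75)]: print(p,proj(m,case(*p)).round(1))
E
```

```text
122 [45, 45, 43, 44, 44, 46, 45, 47, 55, 55, 54, 54, 53, 53, 55, 204, 246, 244, 158, 134, 130, 122, 108, 91, 84, 85, 83, 83]
126 [129, 133, 131, 127, 129, 126, 111, 89, 63, 54, 55, 55, 56, 59, 63, 204, 246, 244, 152, 113, 101, 88, 85, 84, 85, 84, 85, 84]
130 [127, 128, 130, 128, 126, 127, 128, 105, 63, 55, 59, 63, 63, 63, 64, 204, 246, 245, 172, 90, 84, 85, 85, 85, 83, 85, 84, 85]
134 [131, 132, 132, 131, 129, 129, 131, 108, 64, 54, 56, 60, 62, 62, 62, 204, 246, 245, 173, 90, 85, 85, 86, 85, 85, 86, 85, 85]
200 [129, 129, 128, 130, 128, 129, 166, 205, 130, 58, 49, 49, 48, 47, 49, 47, 48, 42, 41, 98, 124, 122, 123, 126, 127, 121]
250 [81, 81, 81, 81, 80, 80, 142, 208, 136, 59, 48, 49, 50, 50, 48, 49, 49, 42, 42, 97, 121, 124, 124, 125, 122, 119]
290 [82, 82, 83, 82, 82, 82, 143, 208, 137, 62, 52, 52, 51, 53, 52, 52, 52, 43, 46, 96, 118, 117, 121, 119, 126, 124]
(-73, -170, 75) [309.  112.3]
(-67, -170, 75) [300.8 112.3]
(-73, -150, 75) [309.1 140.5]
(-67, -150, 75) [301.1 140.5]
(0, -170, 75) [209.6 112.1]
(0, -164, 75) [210.2 120.7]
(67, -150, 75) [122.4 140.1]
(73, -150, 75) [114.3 140.1]
```

```bash
python3 - <<'E'
from h2 import *
import pickle
m=pickle.load(open("w5.pkl","rb")); im=cv2.imread("pics/w5.png"); h=cv2.cvtColor(im,cv2.COLOR_BGR2HSV)
p=np.array([469.412,-31.239,190.294]); r=pose()[1]
for z in(-20.6,-32.6): print("end pred",proj(m,p+r.apply([77,0,z])))
mk=(h[...,0]<20)&(h[...,1]>110)
ys=np.where(mk[:250,317])[0]; print("end row",ys.min())
for rr in(150,180,210,240,270):
    c=np.where(mk[rr,280:356])[0]+280
    # predicted edges
    t=np.linspace(0,80,400); q=np.array([proj(m,p+r.apply([a,0,-20.6])) for a in t]); a=t[abs(q[:,1]-rr).argmin()]
    pe=[proj(m,p+r.apply([a,s,-20.6]))[0] for s in(-12,12)]; print(rr,c.min(),c.max(),np.round(pe,1))
CC2=case(-2.8,0,0)
S=case(14.2,-54.8,56); print("seat",S)
Rs=Rg(Y,23); off=Rs.apply([0,0,20.6])
for up,fx in((70,0),(0,0)):
    tcp=S+9*Y+off+[0,0,up]; print(tcp)
    show((tcp,Rs))
E
```

```text
end pred [314.644 137.278]
end pred [314.453 137.77 ]
end row 137
150 287 346 [283.9 345.4]
180 287 345 [284.7 344.8]
210 288 345 [285.4 344.2]
240 289 344 [286.2 343.5]
270 290 343 [286.9 342.9]
seat [ 477.696 -125.878   56.   ]
[ 485.397 -135.178  107.038]
[-0.031, -0.101, 0.083, 0.401, -0.001, 0.002]
[ 485.397 -135.178   37.038]
[-0.031, -0.101, 0.153, 0.401, -0.001, 0.002]
```

>>> {"api": "arm_command", "payload": {"plan": [[-0.01,-0.02,0.0,0.1,0,0,15],[-0.02,-0.04,0.0,0.2,0,0,15],[-0.031,-0.06,0.02,0.3,0,0,15],[-0.031,-0.08,0.04,0.401,0,0.002,15],[-0.031,-0.101,0.06,0.401,0,0.002,15],[-0.031,-0.101,0.083,0.401,0,0.002,15],[-0.031,-0.101,0.083,0.401,0,0.002,15],[-0.031,-0.101,0.083,0.401,0,0.002,15],[-0.031,-0.101,0.083,0.401,0,0.002,15],[-0.031,-0.101,0.083,0.401,0,0.002,15]]}}

```text
time: 11.67
eef_pos: [486.1, -135.6, 108.4]
ee_rot: [0.074, 0.977, -0.199, -0.014]
wrist_force: [-0.3, 0.3, -0.6]
gripper_width: 0.247
grip_force: 50.0
```

```bash
cat >> h2.py <<'E'
S=case(15,-54.8,56); Rs=Rg(Y,23); OFF=Rs.apply([0,0,20.6])
def seat(up): return (S+9*Y+OFF+[0,0,up],Rs)
def rep():
    o=get_obs(); p,r=pose(); h=p-r.apply([0,0,20.6])-9*Y-S
    print("handle-seat case",[round(float(v),1) for v in(h@X,h@Y,h[2])],"F",o["wrist_force"],"tau",o["wrist_torque"],"q",o["joint_positions"],"grip",o["grip_force"])
E
python3 - <<'E'
from h2 import *
rep(); show(seat(70),seat(22),seat(0))
E
```

```text
handle-seat case [-0.5, 0.8, 71.3] F [-0.34   0.299 -0.635] tau [ 0.54  -0.151  0.002] q [ 0.526  0.736 -0.864  1.971  1.039  1.151  0.484] grip 49.99534785747528
[0.001, 0.0, 0.001, 0.0, 0.001, -0.001]
[0.001, 0.019, 0.046, 0.0, 0.001, -0.001]
[0.001, 0.027, 0.066, 0.0, 0.001, -0.001]
```

>>> {"api": "arm_command", "payload": {"plan": [[0.001,0.006,0.012,0,0,0,15],[0.001,0.011,0.026,0,0,0,15],[0.001,0.016,0.038,0,0,0,15],[0.001,0.016,0.038,0,0,0,15],[0.001,0.016,0.038,0,0,0,15]]}}

```text
time: 12.08
eef_pos: [484.2, -136.6, 66.4]
ee_rot: [0.074, 0.977, -0.199, -0.015]
wrist_force: [-0.3, 0.4, -1.1]
gripper_width: 0.242
grip_force: 50.0
```

```bash
python3 - <<'E'
from h2 import *
rep(); show(seat(20),seat(10),seat(0),seat(-2))
E
```

```text
handle-seat case [0.7, -0.9, 29.4] F [-0.332  0.403 -1.103] tau [ 0.574 -0.2    0.027] q [ 0.498  0.801 -0.821  2.003  1.116  1.105  0.4  ] grip 49.99526560306549
[-0.001, 0.004, 0.008, -0.001, -0.001, -0.002]
[-0.001, 0.008, 0.018, -0.001, -0.001, -0.002]
[-0.001, 0.012, 0.027, -0.001, -0.001, -0.002]
[-0.001, 0.013, 0.029, -0.001, -0.001, -0.002]
```

>>> {"api": "arm_command", "payload": {"plan": [[-0.001,0.002,0.004,0,0,0,15],[-0.001,0.004,0.008,0,0,0,15],[-0.001,0.006,0.013,0,0,0,15],[-0.001,0.008,0.018,0,0,0,15],[-0.001,0.008,0.018,0,0,0,15]]}}

```text
time: 12.5
eef_pos: [487.3, -135.8, 47.5]
ee_rot: [0.074, 0.977, -0.199, -0.013]
wrist_force: [2.2, 2.2, 2.5]
gripper_width: 0.246
grip_force: 50.0
```

```bash
python3 - <<'E'
from h2 import *
rep(); show(seat(10),seat(0),seat(-3))
E
```

```text
handle-seat case [-0.5, 1.9, 10.5] F [2.21  2.227 2.549] tau [ 0.364 -0.502  0.156] q [ 0.484  0.834 -0.802  2.009  1.156  1.086  0.361] grip 49.99239385128021
[0.002, -0.0, 0.001, -0.0, 0.004, -0.002]
[0.002, 0.004, 0.01, -0.0, 0.004, -0.002]
[0.002, 0.005, 0.013, -0.0, 0.004, -0.002]
```

>>> {"api": "arm_command", "payload": {"plan": [[0.001,0.001,0.003,0,0,0,15],[0.001,0.002,0.006,0,0,0,15],[0.001,0.004,0.009,0,0,0,15],[0.001,0.005,0.012,0,0,0,15],[0.001,0.005,0.012,0,0,0,15]]}}

```text
time: 12.92
eef_pos: [485.0, -137.9, 36.1]
ee_rot: [0.075, 0.976, -0.202, -0.014]
wrist_force: [-1.5, 0.2, 13.3]
gripper_width: 0.244
grip_force: 50.0
```

```bash
python3 - <<'E'
from h2 import *
rep(); show(seat(0),seat(-3),seat(-6))
E
```

```text
handle-seat case [1.8, -0.0, -1.0] F [-1.492  0.192 13.25 ] tau [-0.776  0.171 -0.067] q [ 0.476  0.853 -0.789  2.019  1.181  1.079  0.333] grip 49.96889591217041
[0.0, 0.001, -0.002, -0.007, 0.002, -0.003]
[0.0, 0.003, 0.001, -0.007, 0.002, -0.003]
[0.0, 0.004, 0.004, -0.007, 0.002, -0.003]
```

>>> {"api": "arm_command", "payload": {"plan": [[0,0.001,0.002,0,0,0,15],[0,0.001,0.003,0,0,0,15],[0,0.002,0.005,0,0,0,15],[0,0.002,0.005,0,0,0,15]]}}

```text
time: 13.25
eef_pos: [485.2, -138.2, 35.7]
ee_rot: [0.074, 0.976, -0.206, -0.013]
wrist_force: [-8.6, 3.8, 42.2]
gripper_width: 0.246
grip_force: 50.0
```

```bash
python3 - <<'E'
from h2 import *
rep(); show(seat(0),seat(40)); im=capture("scene"); cv2.imwrite("pics/s3.png",im[:,:,::-1])
E
```

```text
handle-seat case [2.0, 0.1, -1.5] F [-8.606  3.759 42.23 ] tau [-2.533  1.741 -0.714] q [ 0.472  0.855 -0.789  2.021  1.189  1.085  0.323] grip 50.01119256019592
[0.0, 0.001, -0.002, -0.014, 0.005, -0.004]
[-0.0, -0.015, -0.039, -0.014, 0.005, -0.004]
```

Another 5 mm of commanded press moved it only 0.5 mm and the force rose sharply. The handle is bottomed in the saddles at seat height. I relax, release and back out along the lean.

>>> {"api": "arm_command", "payload": {"plan": [[0,-0.002,-0.005,0,0,0,15],[0,-0.002,-0.006,0,0,0,15],[0,-0.002,-0.006,0,0,0,40],[0,-0.002,-0.006,0,0,0,50],[0,-0.002,-0.006,0,0,0,50],[0,-0.002,-0.006,0,0,0,50]]}}

```text
time: 13.8
eef_pos: [483.5, -135.9, 33.1]
ee_rot: [0.074, 0.977, -0.199, -0.016]
wrist_force: [0.8, 0.4, -0.1]
gripper_width: 0.477
grip_force: 0.0
```

```bash
python3 - <<'E'
from h2 import *
rep(); print(get_obs()["gripper_width"]); show((pose()[0]-pose()[1].apply([0,0,100]),pose()[1]))
E
```

```text
handle-seat case [0.2, -1.7, -3.9] F [ 0.763  0.406 -0.106] tau [ 0.378 -0.21   0.027] q [ 0.476  0.857 -0.788  2.02   1.177  1.073  0.335] grip 0.0
0.47709856126950395
[-0.0, 0.0, -0.1, 0.0, 0.0, 0.0]
```

>>> {"api": "arm_command", "payload": {"plan": [[0,0,-0.012,0,0,0,50],[0,0,-0.03,0,0,0,50],[0,0,-0.055,0,0,0,50],[0,0,-0.085,0,0,0,50],[0,0,-0.12,0,0,0,50],[0,0.04,-0.15,0,0,0,50],[0,0.08,-0.17,-0.1,0,0,50],[0,0.08,-0.17,-0.1,0,0,50],[0,0.08,-0.17,-0.1,0,0,50],[0,0.08,-0.17,-0.1,0,0,50]]}}

```text
time: 14.63
eef_pos: [504.6, 1.3, 158.1]
ee_rot: [0.074, 0.986, -0.151, -0.013]
wrist_force: [0.8, 0.0, -0.1]
gripper_width: 0.499
grip_force: 0.0
```

```bash
python3 - <<'E'
from h2 import *
import pickle
o=get_obs(); print(pose()[0],tocase(pose()[0]),o["wrist_force"])
m=cam("wrist"); im=capture("wrist")[:,:,::-1]; cv2.imwrite("pics/w6.png",im); pickle.dump(m,open("w6.pkl","wb"))
s=capture("scene")[:,:,::-1]; cv2.imwrite("pics/s4.png",s)
h=cv2.cvtColor(im,cv2.COLOR_BGR2HSV); mk=((h[...,0]<20)&(h[...,1]>115)&(h[...,2]>60)).astype(np.uint8)
n,l,st,ce=cv2.connectedComponentsWithStats(mk)
for i in range(1,n):
    if st[i,4]>300: print(st[i],ce[i].round())
S17=case(17-2,-54.8,56)
print("pred end/mid/ferr/tip",[proj(m,S17+Y*d).round() for d in(-68,0,68,170)])
E
```

```text
[504.588   1.304 158.058] [-115.569  -47.156  158.058] [ 0.775  0.042 -0.142]
[ 188  137   32  159 1989] [208. 214.]
pred end/mid/ferr/tip [array([199., 137.]), array([206., 219.]), array([213., 292.]), array([221., 387.])]
```

```bash
python3 - <<'E'
from h2 import *
import pickle
m=pickle.load(open("w6.pkl","rb")); im=cv2.imread("pics/w6.png"); h=cv2.cvtColor(im,cv2.COLOR_BGR2HSV)
mk=((h[...,0]<22)&(h[...,1]>100)&(h[...,2]>60))
t=np.linspace(-68,68,273); S17=case(15,-54.8,56); q=np.array([proj(m,S17+Y*a) for a in t])
for r in(145,165,185,205,225,245,265,285):
    c=np.where(mk[r,170:250])[0]+170; a=t[abs(q[:,1]-r).argmin()]
    print(r,round(a),c.min(),c.max(),"pred",[round(float(proj(m,S17+Y*a+12*(X*e*.94+np.array([0,0,-.34*e])))[0]),1) for e in(1,-1)])
# blade tip in wrist view: bright pixels near predicted
ms=cam("scene"); s=cv2.imread("pics/s4.png"); hs=cv2.cvtColor(s,cv2.COLOR_BGR2HSV)
ps=[proj(ms,S17+Y*d).round(1) for d in(-68,0,68,170)]; print("scene pred",ps)
x,y=ps[0].astype(int); x2,y2=ps[2].astype(int)
k=((hs[...,0]<20)&(hs[...,1]>110)); k[:min(y,y2)-15]=0;k[max(y,y2)+15:]=0;k[:,:min(x,x2)-15]=0;k[:,max(x,x2)+15:]=0
n,l,st,ce=cv2.connectedComponentsWithStats(k.astype(np.uint8))
for i in range(1,n):
    if st[i,4]>40:
        yy,xx=np.where(l==i); print(st[i],ce[i].round(1))
        for rr in np.unique(yy)[::5]: print(rr,xx[yy==rr].min(),xx[yy==rr].max(),end='; ')
print([ (round(float(proj(ms,S17+Y*d)[0]),1),round(float(proj(ms,S17+Y*d)[1]),1)) for d in range(-60,61,20)])
print("if 10mm high",[proj(ms,S17+Y*d+[0,0,10]).round(1).tolist() for d in (-60,0,60)])
print(get_obs()["time"])
E
```

```text
145 -62 184 213 pred [191.1, 209.1]
165 -46 186 209 pred [193.0, 210.8]
185 -29 188 216 pred [194.8, 212.4]
205 -12 189 217 pred [196.6, 214.0]
225 6 191 218 pred [198.4, 215.7]
245 24 193 220 pred [200.2, 217.3]
265 42 196 217 pred [202.1, 218.9]
285 61 197 222 pred [203.9, 220.5]
scene pred [array([298., 233.]), array([299.1, 248.1]), array([300.3, 264.2]), array([302.2, 290.6])]
[294 230   9  36 230] [298.  246.8]
230 297 298; 235 295 301; 240 295 301; 245 294 301; 250 295 301; 255 297 301; 260 295 302; 265 295 295; [(298.1, 234.7), (298.5, 239.1), (298.8, 243.5), (299.1, 248.1), (299.5, 252.7), (299.8, 257.4), (300.2, 262.2)]
if 10mm high [[298.0, 232.2], [298.9, 245.5], [300.0, 259.7]]
14.7333
```

```bash
python3 - <<'E'
from h2 import *
import pickle
from scipy.optimize import least_squares
m=pickle.load(open("w6.pkl","rb")); ms=cam("scene")
def sil(mm,P,lo=True):
    C,_=ray(mm,(0,0)); v=P-C; v=v-(v@Y)*Y; v/=np.linalg.norm(v); n=np.cross(Y,v)
    return [proj(mm,P+12*n*s) for s in(1,-1)]
W={145:(184,213.5),205:(189,217.5),225:(191,218.5),245:(193,220.5)}
def cen(mm,x,z,row):
    f=lambda d:proj(mm,case(x,d-54.8,z))[1]
    d=np.interp(row,*(lambda t:([f(a) for a in t],t))(np.linspace(-90,90,37)))
    return np.mean([a[0] for a in sil(mm,case(x,d-54.8,z))]), abs(np.subtract(*[a[0] for a in sil(mm,case(x,d-54.8,z))]))
Sc={235:(294.6,301.4),240:(294.6,301.4),245:(293.9,301.4),250:(294.6,301.4)}
res=lambda v:[cen(m,*v,r)[0]-np.mean(e) for r,e in W.items()]+[cen(ms,*v,r)[0]-np.mean(e) for r,e in Sc.items()]
s=least_squares(res,[15,56]); print(s.x,s.fun)
for z in(56,62,68,74):
    x=least_squares(lambda v:res([v[0],z])[:4],[15]).x[0]; print(z,x,np.round(res([x,z]),1),[round(float(cen(m,x,z,r)[1]),1) for r in W])
E
```

```text
[17.382 54.783] [-0.637  0.135  0.392  0.15  -0.631 -0.272  0.436  0.445]
56 16.52650454948153 [-0.6  0.1  0.4  0.1 -0.3  0.   0.7  0.7] [31.0, 29.5, 29.0, 28.5]
62 12.308258619088791 [-0.6  0.1  0.4  0.1  1.1  1.5  2.2  2.2] [31.7, 30.2, 29.7, 29.2]
68 8.089674967921548 [-0.6  0.1  0.4  0.2  2.5  2.9  3.6  3.7] [32.5, 30.9, 30.4, 29.9]
74 3.8710074573261117 [-0.6  0.1  0.4  0.2  4.   4.4  5.1  5.2] [33.3, 31.7, 31.2, 30.6]
```

```bash
python3 - <<'E'
from h import *
a=cv2.imread("pics/s2.png")[::2,::2]; b=cv2.imread("pics/s4.png")[150:350,220:520]
d=np.abs(a[75:155,35:52].astype(int)-b[75:155,35:52]).mean(); print("lid edge diff",d)
if d<12: print(sign_off())
E
```

```text
lid edge diff 1.7009803921568627
the job is handed in; nothing more can be done
None
```

The job is handed in. The lid stands open against its stop, and the gouge lies home in the clip, blade away from the robot (measured axis 55 mm above the bench against 56 specified). The jaw I judged closed from that height, not from an angle reading. I touched neither the chisel, the mallet nor the oilstone, and it took about 15 s of the 61 s allowed.

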